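# Battery pack into the charging dock, lever shut

### The arm

A 7-joint arm with a two-finger parallel gripper is mounted at the origin on a cart in front of the work surface, level with it; the furniture and walls round the work are solid. World frame = base frame: x ahead of the robot, y to its left, z up, the work surface at z = 0. Lengths are in m, angles in rad, forces in N, time in s.
With the tool pointing down it reaches from about 0.35 to 0.9 m from the base axis. Payload 8.1 kg.
Tool frame: the origin (TCP) lies at the very end of the fingers, on their centre line; the grasp point (between the pads) lies 19 mm behind it; z points along the fingers, y is the line along which they close (so a half turn about z gives the same grasp; the last joint's range is limited). The gripper opens to 92 mm and grips with 3 to 60 N. Pads are 19 mm wide; open, the fingers measure 130 mm over their backs; the gripper's body (75 mm by 190 mm) begins 47 mm behind the grasp point.
Start: joints at [1.18, 0.434, 0.025, 1.573, -0.012, 1.134, -0.075], TCP at [0.177, -0.599, 0.227] pointing down, gripper open.
Joint ranges: [-2.62, 2.62], [-0.44, 2.09], [-1.27, 1.32], [0.08, 2.57], [-1.32, 4.46], [0.12, 2], [-2.74, 2.74]. Speed limits (rad/s): [2.22, 2.22, 3.01, 3.01, 3.14, 3.14, 3.14].

### API

Orientations are given as a rotation vector (axis times angle).
In Python, from cell import arm gives the robot as it stands.
- The arm moves only by the tool jog_arm, never from a script. Its argument "rows" is a list of rows, each a list of 3 entries, a list of its own where there are three numbers: the shift along the world's x, y, z in cm, then the turn, a rotation vector about the world's x, y, z in degrees, then the opening, from 0 (shut) to 1 (fully open). A call has 1 to 8 rows; each row is the pose to reach, as a shift and turn from the pose commanded when the call began; what a row does not reach only later rows make up. A row lasts 1/8 s, in which the tool goes at most 62.5 mm and 10.7 degrees, less where a joint would pass 70% of its speed; a pose out of reach is approached as far as the arm can. A call with a gripper value outside its range is refused whole. The fingers move at their own pace and stop on an object; "newtons" is the grip in N (left out, the last holds). Time passes only in rows, so rows that repeat a pose let the fingers close. It gives the time, the measured TCP pose, the force, the opening and the grip force at its end, in the units of the state.
- arm.observe(): the state, without advancing time (a new reading comes with each control period).
- arm.get_image(name): name is "scene" or "top" or "wrist"; returns a dict with "img" (420x560x3 uint8, red, green, blue), "depth" (420x560 float32, m along the optical axis (not along the pixel's ray), 0 where there is no reading), "fx", "fy", "cx", "cy" (pixels), "rvec" (rotation vector, rad) and "tvec" (3), from world to camera coordinates, as OpenCV has them; the wrist camera has in their place "mount" (4x4, takes a point from camera to tool coordinates, whose origin is the TCP and whose axes are the flange's). Camera axes: x right, y down, z forward; pixel columns grow to the right and rows downward; lengths in m; the calibration is good to about 2 mm. The wrist camera is an equidistant fisheye: a pixel r from the principal point sees the ray r / f radians off the axis. A picture is of the moment at which its call begins: read the wrist's pose just before it.
- arm.sign_off(): hands the job in; it is judged then, once.
The state is a dict: "clock": time; "joints": joint angles; "dq": joint speeds; "joint_efforts": joint torques, N m; "position": TCP position; "ee_rot": TCP orientation; "force": force on the tool from outside, world axes, zero at the start; "ft_torque": the same for the moment, N m; "width": opening from 0.0 (shut) to 1.0 (fully open); "gripper_force": force on a finger pad.
Only numpy, scipy, OpenCV 4.12 (cv2) and the standard library are available. Lean on these libraries where they do the work, as an engineer would, in place of code of your own. Each camera call takes 0.05 s, during which the arm holds its last target. There are 200 camera calls.

### The job

The orange-capped battery pack of the hand blender needs charging: set it upright, right down in the pocket of the charging dock, then swing the dock's red locking lever fully shut across its top. Leave the white-capped pack where it stands, and let go of everything.

Things in the scene. Friction and masses are not known exactly. Their poses are not given: they have to be found in the camera images.
- orange_pack_mid (a point): Battery pack to charge: upright black block with a bright orange upper third, 36 (its x) x 52 (its y) x 68 mm high, 0.15 to 0.31 kg, loose on the worktop. The point is its centre, 34 mm above its underside; z up. A half turn makes no difference. Grip it across the 36 mm, in its top 30 mm: the lower part goes into the dock.
- white_pack_mid (a point): The other battery pack, same size and shape but with a white upper third. Stays where it is. The point is its centre, 34 mm above its underside.
- dock: White charging dock, fixed, 84 (x) x 144 (y) mm. Origin: on the worktop under its pocket's centre; z up. Pocket 46 (x) x 62 (y) mm: the pack's x goes along the dock's x, either way round. Pocket floor at z 8 mm, grey flared lips up to 36 mm, 62 x 78 mm at the top; a seated pack's centre is at z 42, its top at 76 mm. Thin posts: lever pivot at (0, 56), lever stop at (-13.5, -56) mm, 92 mm high.
- lever (a joint): Red lever on the dock, turning level about (0, 56) mm: angle q, rad. 0: shut, along the dock's -y over the pocket, at its stop; 1.57: along +x, clear. Bar 14 wide, 112 long, z 80 to 88 mm: passes only over a seated pack. Round red knob on it, 16 mm thick, z 88 to 118 mm, at dock (92 sin q, 56 - 92 cos q) mm; pinch or push it. Stays where left; moves with about 1 N.
Things that resemble listed ones, but are neither listed nor needed, are in the scene too. What is shaped like the dock but pink or yellow is not meant.

How it is judged:
On the way, in this order (a step that is already met when the one before it is completed fails the run):
1. the orange-capped pack sits upright on the floor of the dock's pocket (horizontal distance between orange_pack_mid and dock below 0.015 m and z of orange_pack_mid in the frame of dock below 0.047 m and angle between orange_pack_mid's own z axis and vertical below 0.17 rad), for 0.2 s.
2. the lever is swung shut over it (value of joint lever below 0.17 rad), for 0.2 s.
At the end, for the whole second after the job is handed in: The orange-capped pack is upright (within 10 degrees) on the floor of the dock's pocket (centre within 15 mm of the pocket's centre and within 5 mm of its seated height), the lever is shut across it (within 0.17 rad of its stop), and the white-capped pack is within 30 mm of where it stood (all of step 1 and value of joint lever below 0.17 rad and distance of white_pack_mid from where it was at the start of the episode below 0.03 m); the robot touches nothing.
It fails at once if the white-capped pack is moved by more than 30 mm (distance of white_pack_mid from where it was at the start of the episode above 0.03 m).
It also fails if it takes over 48 s, if anything falls off the work surface, if the arm or the gripper's body presses on something with over 40 N, if the wrist force passes 120 N, or if a joint passes its speed limit or range.

## Working session

There is one attempt and no reset: what is moved stays moved. The work goes in short steps, Python scripts to look and compute and a tool call to move; the robot and the scene stay as the last step left them, time stands still between calls to the robot, and variables do not carry over. Pictures are saved under pics/ and viewed, at most 10 in all, crops included, and the job is handed in when it is done.

Besides the shell and the picture viewer there is one more tool, called after ">>>" as name(argument=value, ...) on one line, values as JSON. jog_arm: Moves the arm, as the interface text tells. Its arguments: {"type":"object","properties":{"rows":{"type":"array","items":{"type":"array"}},"newtons":{"type":"number"}},"required":["rows"]}

```bash
mkdir -p pics; cat > h.py <<'E'
import numpy as np, cv2, pickle
from cell import arm
from scipy.spatial.transform import Rotation as R
def grab(n):
    s=arm.observe(); d=arm.get_image(n); d['s']=s
    return d
def pts(d):
    v,u=np.mgrid[0:420,0:560]; z=d['depth']
    p=np.stack([(u-d['cx'])/d['fx']*z,(v-d['cy'])/d['fy']*z,z],-1)
    M=R.from_rotvec(np.ravel(d['rvec'])).as_matrix()
    return (p-np.ravel(d['tvec']))@M
E
python3 - <<'E'
from h import *
a=[grab(n) for n in('scene','top')]
pickle.dump(a,open('a.pkl','wb'))
for n,d in zip(('scene','top'),a): cv2.imwrite(f'pics/{n}.png',d['img'][...,::-1]); print(d['fx'],d['rvec'],d['tvec'],(d['depth']>0).mean())
s=arm.observe(); print(s)
E
```

```text
509.72637574571297 [ 1.02139039 -2.23357901  1.2369207 ] [0.22540113 0.30287417 1.23939923] 0.9925042517006802
496.9902433461128 [ 2.12246754 -2.12665181  0.18177934] [-0.1182554   0.50448219  1.15723319] 0.995765306122449
{'clock': 0.1, 'joints': array([ 1.18038536,  0.4351522 ,  0.02499074,  1.57400435, -0.01161316,
        1.13400929, -0.07509641]), 'dq': array([ 1.41365516e-03, -2.62172151e-03,  1.47587882e-03, -1.98851216e-03,
       -1.35613750e-04,  1.31156611e-03,  4.97696663e-05]), 'joint_efforts': array([ 3.50725764e-03, -6.69130397e+01,  9.88287963e-01, -3.15148079e+01,
       -6.04436570e-02,  3.73067544e-02,  1.09717762e-04]), 'position': array([ 0.17722087, -0.59886547,  0.22602502]), 'ee_rot': array([-3.10776356e+00, -4.50199226e-01,  5.14704327e-04]), 'force': array([ 0.11369642,  0.03431981, -0.61770216]), 'ft_torque': array([-0.03103715, -0.0385283 ,  0.02567822]), 'gripper_force': 0.0, 'width': 0.9974304463956779}
```

View pics/top.png

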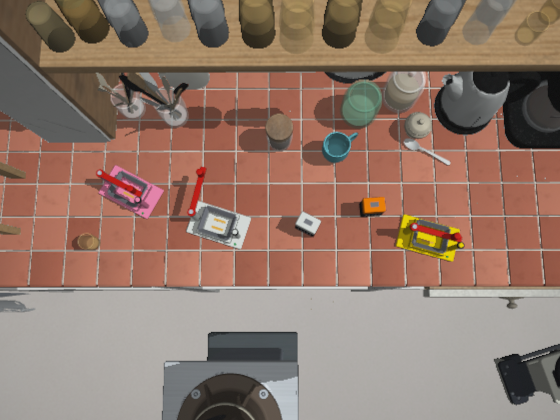

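View pics/scene.png

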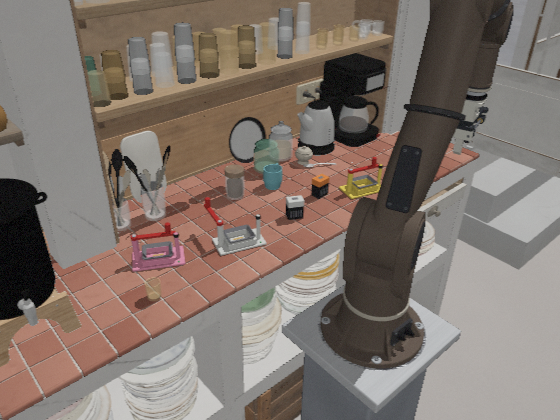

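The top view shows the white dock at (219,225), with its lever open towards (202,172). The other two docks are pink (130,190) and yellow (430,238). The packs are orange-topped at (373,206) and white-topped at (308,224). Only the orange-topped one is the pack to charge, and only the white dock is meant. I'll measure both and confirm in one crop.

```bash
python3 - <<'E'
from h import *
a=pickle.load(open('a.pkl','rb')); d=a[1]; P=pts(d); hsv=cv2.cvtColor(d['img'],cv2.COLOR_RGB2HSV)
H,S,V=hsv[...,0].astype(int),hsv[...,1],hsv[...,2]
def rep(n,m):
    q=P[m]; r=cv2.minAreaRect((q[:,:2]*1000).astype(np.float32)); print(n,len(q),'med',np.median(q,0).round(4),'z',np.percentile(q[:,2],[2,50,98]).round(3),'rect',np.round(r[0],1),np.round(r[1],1),round(r[2],1), cv2.boxPoints(r).round(0).tolist())
box=lambda u0,u1,v0,v1:(np.arange(560)[None]>=u0)&(np.arange(560)[None]<u1)&(np.arange(420)[:,None]>=v0)&(np.arange(420)[:,None]<v1)
top=abs(P[...,2]-.068)<.006
rep('orange',box(350,395,190,222)&top&(H>8)&(H<22)&(S>180))
rep('orange all z',box(350,395,190,222)&top)
rep('white',box(290,325,205,242)&top)
dk=box(180,258,190,255)
for lo,hi in((.004,.012),(.012,.03),(.03,.045),(.085,.1)):
    m=dk&(P[...,2]>lo)&(P[...,2]<hi)&~((S>150)&(H<8)); 
    if m.sum()>5: rep((lo,hi),m)
red=box(180,215,160,220)&((H<5)|(H>175))&(S>200)&(V>90)&(P[...,2]>.07)
rep('lever',red&(P[...,2]<.095)); rep('knob',red&(P[...,2]>.105))
# surroundings heights
for n,b in dict(canister=box(265,295,112,150),cup=box(322,358,130,165),shelf=box(150,500,45,66)).items():
    q=P[b]; print(n,np.percentile(q[:,2],[50,98]).round(3),q.min(0).round(3))
c=d['img'][150:260,170:450]; cv2.imwrite('pics/crop.png',cv2.resize(c,(784,308),interpolation=cv2.INTER_CUBIC)[...,::-1])
E
```

```text
orange 277 med [ 0.5144 -0.3395  0.0685] z [0.063 0.069 0.073] rect [ 515.5 -339.8] [37.2 51.2] 4.3 [[495.0, -316.0], [499.0, -367.0], [536.0, -364.0], [532.0, -313.0]]
orange all z 328 med [ 0.515  -0.3395  0.0685] z [0.063 0.069 0.073] rect [ 515.5 -340.1] [37.2 51.7] 4.5 [[495.0, -316.0], [499.0, -367.0], [536.0, -364.0], [532.0, -313.0]]
white 330 med [ 0.4736 -0.1827  0.0683] z [0.063 0.068 0.072] rect [ 473.6 -182.8] [52.3 35.9] 61.1 [[445.0, -197.0], [477.0, -214.0], [502.0, -169.0], [471.0, -151.0]]
(0.004, 0.012) 1291 med [0.4766 0.0309 0.0079] z [0.004 0.008 0.012] rect [485.5  37.3] [192.8 161.8] 89.9 [[404.0, -59.0], [566.0, -59.0], [567.0, 134.0], [405.0, 134.0]]
(0.012, 0.03) 359 med [0.4746 0.0352 0.0237] z [0.012 0.024 0.03 ] rect [477.1  34.7] [137.9  81.8] 73.1 [[418.0, -19.0], [496.0, -43.0], [536.0, 89.0], [458.0, 112.0]]
(0.03, 0.045) 403 med [0.4821 0.0405 0.0345] z [0.03  0.034 0.041] rect [476.6  34.3] [117.2  69.2] 72.6 [[426.0, -11.0], [492.0, -32.0], [527.0, 80.0], [461.0, 101.0]]
(0.085, 0.1) 79 med [0.4853 0.0756 0.0913] z [0.085 0.091 0.096] rect [470.8  39.9] [124.8  42.5] 51.6 [[415.0, 4.0], [449.0, -22.0], [526.0, 76.0], [493.0, 102.0]]
lever 192 med [0.541  0.0798 0.089 ] z [0.084 0.089 0.093] rect [545.3  78.7] [ 13.8 119. ] 77.8 [[486.0, 85.0], [602.0, 59.0], [605.0, 73.0], [489.0, 98.0]]
knob 38 med [0.5835 0.0669 0.1185] z [0.106 0.118 0.123] rect [584.1  67.8] [12.8 12.5] 8.9 [[577.0, 73.0], [579.0, 61.0], [591.0, 63.0], [589.0, 75.0]]
canister [0.102 0.111] [ 0.291 -0.153 -0.007]
cup [0.01  0.075] [ 0.291 -0.316 -0.008]
shelf [0.414 0.431] [ 0.291 -0.507  0.408]
```

View pics/crop.png

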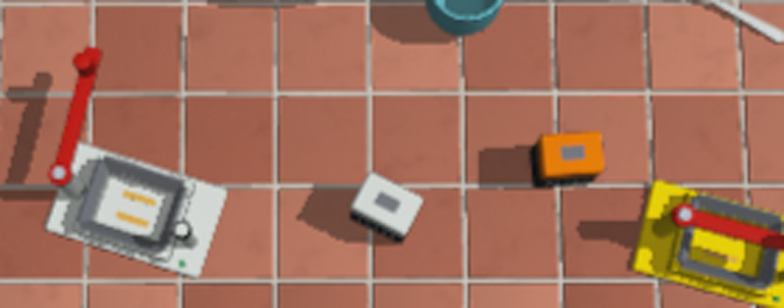

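The crop confirms the choice: the orange pack at crop (571,157) stands alone, and the white dock at crop (140,205) has its lever open. Sizes and heights agree with those given:

| Item | Position (mm) | Yaw or angle | Check |
|---|---|---|---|
| Orange pack | (515, -340) | +4.5° | 37 x 51 mm, top at 68 mm |
| Dock | (477, 35) | about -17° | outline 138 x 82 mm |
| Lever | knob at (584, 68) | q about 1.64 rad | knob position fits this q |

Next I move above the pack.

>>> jog_arm(rows=[[[4.2,3.2,0],[0,0,9.75],1],[[8.4,6.5,0],[0,0,19.5],1],[[12.7,9.7,0],[0,0,29.25],1],[[16.9,13,0],[0,0,39],1],[[21.1,16.2,0],[0,0,48.75],1],[[25.3,19.4,0],[0,0,58.5],1],[[29.6,22.7,-2],[0,0,68.25],1],[[33.8,25.9,-5],[0,0,78],1]])

```text
clock: 1.1
position: [0.5171, -0.3395, 0.1768]
ee_rot: [2.125, 2.311, 0.001]
force: [-0.3, -1.3, 0.1]
width: 1.001
gripper_force: 0.0
```

>>> jog_arm(rows=[[[0,0,0],[0,0,0],1],[[0,0,0],[0,0,0],1]])

```text
clock: 1.35
position: [0.5148, -0.3407, 0.1763]
ee_rot: [-2.133, -2.305, 0.001]
force: [-0.5, -0.1, -0.1]
width: 1.001
gripper_force: 0.0
```

```bash
cat >> h.py <<'E'
def wpts(d):
    v,u=np.mgrid[0:420,0:560].astype(float); x,y=(u-d['cx'])/d['fx'],(v-d['cy'])/d['fy']; th=np.hypot(x,y); 
    k=np.tan(th)/np.maximum(th,1e-9); z=d['depth']
    p=np.stack([x*k*z,y*k*z,z],-1); M=np.array(d['mount']); p=p@M[:3,:3].T+M[:3,3]
    return p@R.from_rotvec(d['s']['ee_rot']).as_matrix().T+d['s']['position']
def yaw(s): M=R.from_rotvec(s['ee_rot']).as_matrix(); return np.degrees(np.arctan2(M[1,1],M[0,1])),M[:,2].round(3)
def masks(d):
    h=cv2.cvtColor(d['img'],cv2.COLOR_RGB2HSV); return h[...,0].astype(int),h[...,1],h[...,2]
def rep(n,P,m):
    q=P[m]; r=cv2.minAreaRect((q[:,:2]*1000).astype(np.float32)); print(n,len(q),'med',np.median(q,0).round(4),'z',np.percentile(q[:,2],[2,50,98]).round(3),'rect',np.round(r[0],1),np.round(r[1],1),round(r[2],1))
E
python3 - <<'E'
from h import *
d=grab('wrist'); pickle.dump(d,open('w1.pkl','wb')); s=d['s']; print(s['clock'],s['position'],yaw(s),s['joints'].round(2))
H,S,V=masks(d); P=wpts(d); rep('or',P,(H>8)&(H<22)&(S>180)&(abs(P[...,2]-.068)<.004)&(np.hypot(P[...,0]-.515,P[...,1]+.34)<.05))
cv2.imwrite('pics/w1.png',d['img'][...,::-1])
E
```

```text
1.35 [ 0.51479744 -0.34068629  0.17629426] (np.float64(4.42450057965619), array([-0.001,  0.   , -1.   ])) [ 0.75  0.5  -0.37  1.63  0.2   1.05  0.4 ]
or 2046 med [ 0.517  -0.338   0.0689] z [0.067 0.069 0.07 ] rect [ 517.1 -340.4] [35.4 51.1] 4.2
```

View pics/w1.png

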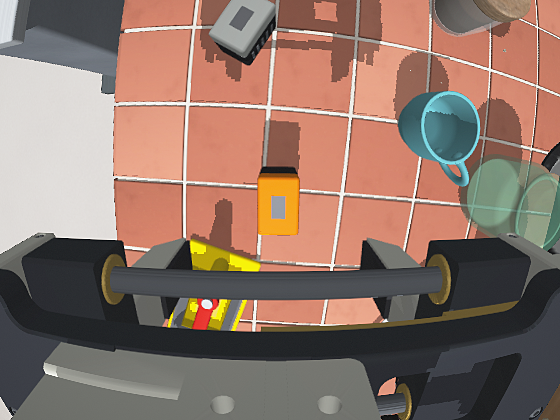

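The wrist view shows the orange pack at (278,203) between the fingers, with yaw agreeing. The yellow dock stays clear of them. I descend and grip.

>>> jog_arm(rows=[[[0.2,0,-4],[0,0,0],1],[[0.2,0,-8],[0,0,0],1],[[0.2,0,-11.5],[0,0,0],1],[[0.2,0,-13.5],[0,0,0],1],[[0.2,0,-13.5],[0,0,0],1],[[0.2,0,-13.5],[0,0,0],0.2],[[0.2,0,-13.5],[0,0,0],0.2],[[0.2,0,-13.5],[0,0,0],0.2]], newtons=30)

```text
clock: 2.4
position: [0.5178, -0.3407, 0.0427]
ee_rot: [2.132, 2.305, 0.0]
force: [-0.0, 0.1, 0.4]
width: 0.723
gripper_force: 0.0
```

>>> jog_arm(rows=[[[0,0,0],[0,0,0],0.2],[[0,0,0],[0,0,0],0.2],[[0,0,0],[0,0,0],0.2],[[0,0,0],[0,0,0],0.2]])

```text
clock: 2.9
position: [0.5173, -0.3403, 0.0417]
ee_rot: [-2.133, -2.307, 0.0]
force: [-0.2, 0.3, 0.3]
width: 0.392
gripper_force: 29.8
```

>>> jog_arm(rows=[[[0,0,3],[0,0,0],0.2],[[0,0,8],[0,0,0],0.2],[[0,0.5,14],[0,0,0],0.2],[[-1,5,14.5],[0,0,-4],0.2],[[-2,10,14.5],[0,0,-9],0.2],[[-3.5,15,14.5],[0,0,-14],0.2],[[-5,20,14.5],[0,0,-19],0.2],[[-5,22,14.5],[0,0,-21.3],0.2]])

```text
clock: 3.9
position: [0.4659, -0.1172, 0.1868]
ee_rot: [-2.52, -1.874, 0.001]
force: [1.2, -1.2, -0.9]
width: 0.39
gripper_force: 29.8
```

>>> jog_arm(rows=[[[0,0,0],[0,0,0],0.2],[[0,0,0],[0,0,0],0.2],[[0,0,0],[0,0,0],0.2]])

```text
clock: 4.28
position: [0.4674, -0.1216, 0.1865]
ee_rot: [-2.524, -1.871, 0.001]
force: [0.2, -0.3, -2.2]
width: 0.39
gripper_force: 29.8
```

```bash
python3 - <<'E'
from h import *
d=grab('wrist'); pickle.dump(d,open('w2.pkl','wb')); s=d['s']; print(s['clock'],s['position'],yaw(s),s['width'],s['gripper_force'])
H,S,V=masks(d); P=wpts(d)
nr=(np.hypot(P[...,0]-.477,P[...,1]-.035)<.095)&(S<60)
for lo,hi in((.005,.011),(.014,.022),(.02,.028),(.033,.039)): 
    m=nr&(P[...,2]>lo)&(P[...,2]<hi)
    if m.sum()>20: rep((lo,hi),P,m)
red=((H<5)|(H>175))&(S>200)&(V>60)&(P[...,1]<.12)&(P[...,1]>.03)&(P[...,0]>.47)
rep('bar',P,red&(P[...,2]>.08)&(P[...,2]<.092)); rep('knob',P,red&(P[...,2]>.115)&(P[...,2]<.122))
print(np.histogram(P[nr][:,2],np.arange(0,.1,.004)))
cv2.imwrite('pics/w2.png',d['img'][...,::-1])
E
```

```text
4.275 [ 0.46735621 -0.12156229  0.18654129] (np.float64(-16.898271299584138), array([-0., -0., -1.])) 0.38997745590199534 29.834025967866182
(0.005, 0.011) 4414 med [0.4777 0.0146 0.009 ] z [0.007 0.009 0.011] rect [476.   26.7] [124.1  84.1] 71.9
(0.014, 0.022) 253 med [0.4711 0.0595 0.0184] z [0.014 0.018 0.022] rect [480.4  20.5] [95.2 59.5] 72.1
(0.02, 0.028) 818 med [0.4857 0.02   0.0264] z [0.021 0.026 0.028] rect [476.2  27.3] [104.2  71.6] 72.0
(0.033, 0.039) 1587 med [0.4743 0.032  0.0354] z [0.033 0.035 0.038] rect [475.5  26.4] [102.1  68.2] 72.1
  return _methods._mean(a, axis=axis, dtype=dtype,
  ret = um.true_divide(
Traceback (most recent call last):
  File "h.py", line 21, in rep
    q=P[m]; r=cv2.minAreaRect((q[:,:2]*1000).astype(np.float32)); print(n,len(q),'med',np.median(q,0).round(4),'z',np.percentile(q[:,2],[2,50,98]).round(3),'rect',np.round(r[0],1),np.round(r[1],1),round(r[2],1))
                                                                                                                   ~~~~~~~~~~~~~^^^^^^^^^^^^^^^^^^
IndexError: index -1 is out of bounds for axis 0 with size 0
```

```bash
python3 - <<'E'
from h import *
d=pickle.load(open('w2.pkl','rb')); cv2.imwrite('pics/w2.png',d['img'][...,::-1])
t=pickle.load(open('a.pkl','rb'))[1]
for n,d,P in(('wrist',d,wpts(d)),('top',t,pts(t))):
    H,S,V=masks(d); c=np.array([.477,.035])
    a=np.radians(-17.8); Q=(P[...,:2]-c)@np.array([[np.cos(a),-np.sin(a)],[np.sin(a),np.cos(a)]])*1000
    z=P[...,2]; f=lambda q:np.percentile(q,[0.5,1,2,98,99,99.5]).round(1)
    near=(abs(Q[...,0])<60)&(abs(Q[...,1])<90)
    m=near&(z>.030)&(z<.042)&(S<90); mx=m&(abs(Q[...,1])<25); my=m&(abs(Q[...,0])<8)&(abs(Q[...,1])<46)
    print(n,'lip x',f(Q[mx][:,0]),'lip y',f(Q[my][:,1]),m.sum())
    m=near&(z>.005)&(z<.011); fl=m&(S<200)&(abs(Q[...,0])<27)&(abs(Q[...,1])<34); print('floor x',f(Q[fl][:,0]),'y',f(Q[fl][:,1]),fl.sum())
    b=near&(z>.004)&(z<.03)&(S<50)&(V>110); print('base x',f(Q[b][:,0]),'y',f(Q[b][:,1]))
E
```

```text
wrist lip x [-32.6 -32.4 -32.   35.   35.1  35.2] lip y [-40.3 -40.3 -40.2  40.5  40.8  40.9] 2251
floor x [-21.7 -21.5 -21.   22.8  23.2  23.9] y [-26.2 -25.8 -25.3  32.3  32.9  33.2] 2331
base x [-39.7 -39.4 -38.9  42.4  42.9  43.2] y [-70.  -69.3 -69.1  41.4  45.   49.6]
top lip x [-34.7 -34.4 -33.9  33.7  34.1  34.4] lip y [-40.1 -40.  -39.6  43.8  43.8  43.8] 397
floor x [-20.7 -20.5 -20.   22.6  23.3  23.5] y [-25.6 -25.2 -24.5  32.7  33.2  33.6] 332
base x [-41.5 -41.1 -40.8  40.7  41.1  41.5] y [-69.  -68.4 -67.6  69.4  71.2  72.1]
```

View pics/w2.png

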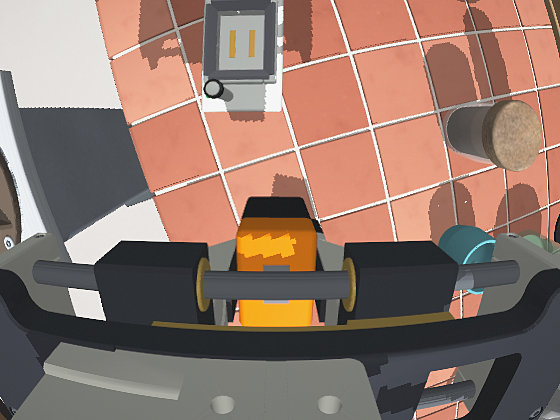

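The wrist view shows the dock pocket at (240,40) and the pack gripped square at (275,270). From the wrist and top measurements, the pocket centre is (478, 35) mm with yaw -17.8°. I move above it and descend.

>>> jog_arm(rows=[[[0.3,4,0],[0,0,-0.9],0.2],[[0.7,9,0],[0,0,-0.9],0.2],[[1,13.5,0],[0,0,-0.9],0.2],[[1.1,15.7,0],[0,0,-0.9],0.2],[[1.1,15.7,0],[0,0,-0.9],0.2],[[1.1,15.7,-4],[0,0,-0.9],0.2],[[1.1,15.7,-7.5],[0,0,-0.9],0.2],[[1.1,15.7,-9],[0,0,-0.9],0.2]])

```text
clock: 5.32
position: [0.4775, 0.0348, 0.095]
ee_rot: [-2.538, -1.85, 0.004]
force: [0.1, -0.4, -1.2]
width: 0.394
gripper_force: 29.8
```

>>> jog_arm(rows=[[[0,0,0],[0,0,0],0.2],[[0,0,0],[0,0,0],0.2]])

```text
clock: 5.58
position: [0.4793, 0.0365, 0.0978]
ee_rot: [2.537, 1.852, 0.002]
force: [-0.2, -0.4, -2.5]
width: 0.396
gripper_force: 29.8
```

>>> jog_arm(rows=[[[-0.1,-0.1,-1.2],[0,0,0],0.2],[[-0.1,-0.1,-2.2],[0,0,0],0.2],[[-0.1,-0.1,-3.2],[0,0,0],0.2],[[-0.1,-0.1,-4],[0,0,0],0.2],[[-0.1,-0.1,-4.5],[0,0,0],0.2],[[-0.1,-0.1,-4.7],[0,0,0],0.2],[[-0.1,-0.1,-4.7],[0,0,0],0.2],[[-0.1,-0.1,-4.7],[0,0,0],0.2]])

```text
clock: 6.58
position: [0.4776, 0.0357, 0.0499]
ee_rot: [2.537, 1.853, 0.001]
force: [-1.0, 0.0, -0.9]
width: 0.392
gripper_force: 29.8
```

>>> jog_arm(rows=[[[0,0,0],[0,0,0],0.7],[[0,0,0],[0,0,0],0.7],[[0,0,0],[0,0,0],0.7],[[0,0,0],[0,0,0],0.7],[[0,0,2],[0,0,0],0.7],[[0,0,6],[0,0,0],0.7],[[-1,-4,11],[0,0,0],0.7],[[-2,-9,14],[0,0,0],0.7]])

```text
clock: 7.58
position: [0.458, -0.0541, 0.1919]
ee_rot: [2.533, 1.856, 0.004]
force: [2.0, -1.8, -0.1]
width: 0.7
gripper_force: 0.0
```

>>> jog_arm(rows=[[[0,-4,1],[0,0,0],0.4],[[0,-5,1],[0,0,0],0],[[0,-5,1],[0,0,0],0],[[0,-5,1],[0,0,0],0]])

```text
clock: 8.07
position: [0.4572, -0.1027, 0.1992]
ee_rot: [-2.534, -1.855, 0.0]
force: [0.6, 0.8, 0.6]
width: 0.315
gripper_force: 0.0
```

```bash
python3 - <<'E'
from h import *
w,t=grab('wrist'),grab('top'); pickle.dump((w,t),open('w3.pkl','wb')); s=arm.observe(); print(s['clock'],s['position'],yaw(s),s['width'])
for n,d,P in(('wrist',w,wpts(w)),('top',t,pts(t))):
    H,S,V=masks(d); nr=np.hypot(P[...,0]-.478,P[...,1]-.035)<.06
    m=(H>8)&(H<22)&(S>150)&nr&(P[...,2]>.06)
    if m.sum()>20: rep(n+' pack',P,m)
    red=((H<5)|(H>175))&(S>180)&(P[...,2]>.11)&(P[...,2]<.125)&(P[...,1]<.12)&(P[...,1]>.03)
    if red.sum()>10: rep(n+' knob',P,red)
cv2.imwrite('pics/w3.png',np.hstack([w['img'][:260],cv2.resize(t['img'][150:260,160:340],(425,260))])[...,::-1][:,:800] if 0 else w['img'][...,::-1])
E
```

```text
8.175 [ 0.45733253 -0.10281953  0.1993441 ] (np.float64(-17.578692864123628), array([-0.001,  0.001, -1.   ])) 0.22756039559124497
wrist pack 2075 med [0.4767 0.0313 0.0769] z [0.068 0.077 0.079] rect [477.   34.4] [52.  35.6] 72.5
top pack 285 med [0.4732 0.0359 0.0765] z [0.068 0.077 0.081] rect [475.6  36.1] [52.9 36.4] 71.8
top knob 38 med [0.5837 0.0687 0.1189] z [0.112 0.119 0.123] rect [584.   68.7] [13.5 14.4] 48.2
```

View pics/w3.png

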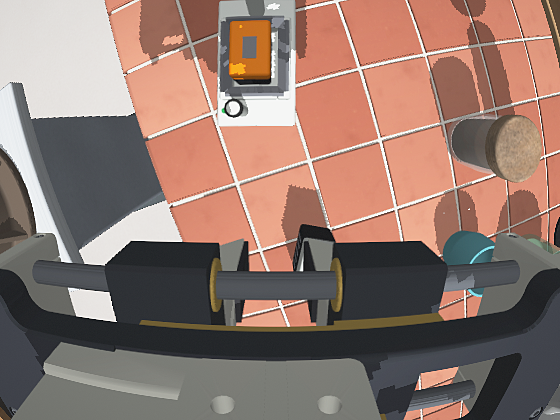

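The pack shows at (250,48) in the wrist view, seated in the pocket: its top is at 77 mm (76 expected) and its centre is about 2 mm off. The knob is still at (584, 69). I'll cage the knob loosely between the fingers and follow the arc about the pivot at (495, 88.5), turning the tool with it.

>>> jog_arm(rows=[[[1,2,0],[0,0,10.6],0.5],[[2.5,4,0],[0,0,21.2],0.5],[[4.5,6.5,0],[0,0,31.8],0.5],[[6.5,9,0],[0,0,42.4],0.5],[[8.5,11.5,0],[0,0,53],0.5],[[10.5,14,0],[0,0,63.6],0.5],[[12,16,0],[0,0,74.2],0.5],[[12.7,17.1,-0.5],[0,0,84.8],0.5]])

```text
clock: 9.18
position: [0.5849, 0.0694, 0.1947]
ee_rot: [0.611, 3.082, 0.002]
force: [-0.8, -0.9, -0.3]
width: 0.499
gripper_force: 0.0
```

>>> jog_arm(rows=[[[0,0,0],[0,0,10.2],0.5],[[0,0,0],[0,0,10.2],0.5],[[0,0,0],[0,0,10.2],0.5],[[0,0,0],[0,0,10.2],0.5]])

```text
clock: 9.68
position: [0.5843, 0.0667, 0.1949]
ee_rot: [0.351, 3.122, -0.0]
force: [-0.0, -0.3, -1.0]
width: 0.5
gripper_force: 0.0
```

>>> jog_arm(rows=[[[0,0.2,-3],[0,0,0],0.5],[[0,0.2,-6.5],[0,0,0],0.5],[[0,0.2,-8.8],[0,0,0],0.5],[[0,0.2,-9.6],[0,0,0],0.5],[[0,0.2,-9.6],[0,0,0],0.26],[[0,0.2,-9.6],[0,0,0],0.26],[[0,0.2,-9.6],[0,0,0],0.26]], newtons=5)

```text
clock: 10.55
position: [0.5849, 0.0688, 0.0997]
ee_rot: [0.348, 3.121, 0.001]
force: [0.5, 0.3, 0.3]
width: 0.267
gripper_force: 0.0
```

```bash
python3 - <<'E'
from h import *
s=arm.observe(); print(s['clock'],s['position'],yaw(s),s['width'],s['gripper_force'],s['force'])
# arc: shifts from knob pos
for b in range(0,102,6):
    a=np.radians(-12.7-b); p=np.array([.4951,.0885])+.092*np.array([np.cos(a),np.sin(a)]); print(-b,((p-s['position'][:2])*100).round(1))
E
```

```text
10.55 [0.5849332  0.06883309 0.09968626] (np.float64(77.26885292305815), array([ 0.002,  0.   , -1.   ])) 0.26728575777805197 0.0 [0.50287872 0.276604   0.32267095]
0 [-0.  -0.1]
-6 [-0.3 -1. ]
-12 [-0.6 -1.9]
-18 [-1.1 -2.7]
-24 [-1.6 -3.5]
-30 [-2.2 -4.3]
-36 [-2.9 -4.9]
-42 [-3.7 -5.5]
-48 [-4.5 -6.1]
-54 [-5.3 -6.5]
-60 [-6.2 -6.8]
-66 [-7.2 -7.1]
-72 [-8.1 -7.2]
-78 [-9.1 -7.2]
-84 [-10.1  -7.2]
-90 [-11.  -7.]
-96 [-11.9  -6.7]
```

>>> jog_arm(rows=[[[-0.3,-1,0],[0,0,-6],0.26],[[-0.6,-1.9,0],[0,0,-12],0.26],[[-1.1,-2.7,0],[0,0,-18],0.26],[[-1.6,-3.5,0],[0,0,-24],0.26],[[-2.2,-4.3,0],[0,0,-30],0.26],[[-2.9,-4.9,0],[0,0,-36],0.26],[[-3.7,-5.5,0],[0,0,-42],0.26],[[-4.5,-6.1,0],[0,0,-48],0.26]])

```text
clock: 11.55
position: [0.5397, 0.0079, 0.0994]
ee_rot: [1.592, 2.707, 0.002]
force: [0.2, 0.3, 0.2]
width: 0.259
gripper_force: 0.4
```

>>> jog_arm(rows=[[[-0.8,-0.4,0],[0,0,-6],0.26],[[-1.7,-0.7,0],[0,0,-12],0.26],[[-2.7,-1.0,0],[0,0,-18],0.26],[[-3.6,-1.1,0],[0,0,-24],0.26],[[-4.6,-1.1,0],[0,0,-30],0.26],[[-5.6,-1.1,0],[0,0,-36],0.26],[[-6.5,-0.9,0],[0,0,-42],0.26],[[-7.4,-0.6,0],[0,0,-47],0.26]])

```text
clock: 12.55
position: [0.4657, 0.0017, 0.0994]
ee_rot: [2.539, 1.848, 0.002]
force: [0.2, -0.7, 0.0]
width: 0.26
gripper_force: 0.5
```

>>> jog_arm(rows=[[[-0.3,0.1,0],[0,0,0],0.26],[[-0.4,0.1,0],[0,0,0],0.26],[[-0.4,0.1,0],[0,0,0],0.26]])

```text
clock: 12.92
position: [0.4635, 0.0024, 0.0995]
ee_rot: [2.533, 1.854, 0.005]
force: [4.9, -2.7, -2.9]
width: 0.26
gripper_force: 2.9
```

The contact force shows the lever against its stop. I release it, rise and check.

>>> jog_arm(rows=[[[0.2,0,0],[0,0,0],0.5],[[0.2,0,0],[0,0,0],0.5],[[0.2,0,0],[0,0,0],0.5],[[0.2,0,3],[0,0,0],0.5],[[0.2,0,8],[0,0,0],0.5],[[0,-5,11],[0,0,0],0.5],[[0,-11,12],[0,0,0],0.5],[[0,-16,12],[0,0,0],0.5]])

```text
clock: 13.92
position: [0.4616, -0.1596, 0.22]
ee_rot: [2.535, 1.851, 0.002]
force: [0.2, 0.8, -0.4]
width: 0.499
gripper_force: 0.0
```

>>> jog_arm(rows=[[[0,0,0],[0,0,0],0.5],[[0,0,0],[0,0,0],0.5],[[0,0,0],[0,0,0],0.5]])

```text
clock: 14.3
position: [0.4614, -0.1557, 0.2186]
ee_rot: [-2.534, -1.856, -0.0]
force: [-0.6, -0.0, 0.6]
width: 0.505
gripper_force: 0.0
```

```bash
python3 - <<'E'
from h import *
w,t=grab('wrist'),grab('top'); s=arm.observe(); print(s['clock'],s['position'],s['force'])
for n,d,P in(('wrist',w,wpts(w)),('top',t,pts(t))):
    H,S,V=masks(d); nr=np.hypot(P[...,0]-.478,P[...,1]-.035)<.1
    for k,m in(('pack',(H>8)&(H<22)&(S>150)&nr&(abs(P[...,2]-.076)<.004)),('knob',((H<5)|(H>175))&(S>180)&(abs(P[...,2]-.118)<.005)&nr),('white',(S<60)&(V>100)&(abs(P[...,2]-.068)<.006)&(np.hypot(P[...,0]-.4736,P[...,1]+.1828)<.05))):
        if m.sum()>10:
            rep(n+' '+k,P,m)
            if k=='knob': v=P[m][:,:2].mean(0)-[.4951,.0885]; print('q',np.arctan2(v[1],v[0])-np.radians(-107.8))
cv2.imwrite('pics/w4.png',w['img'][...,::-1])
E
```

```text
14.4 [ 0.46150649 -0.15599783  0.21870574] [ 0.40376433  0.41671716 -0.41448413]
wrist pack 597 med [0.4811 0.0255 0.0768] z [0.073 0.077 0.078] rect [474.1  25.2] [32.5 36.1] 71.5
wrist knob 273 med [0.4683 0.0005 0.1186] z [0.114 0.119 0.12 ] rect [468.1   1.2] [15.  14.7] 64.4
q 0.014164250778046172
wrist white 1791 med [ 0.4751 -0.1817  0.069 ] z [0.066 0.069 0.07 ] rect [ 474.9 -183.5] [52.4 36.1] 62.3
top pack 174 med [0.469  0.0378 0.0766] z [0.073 0.077 0.08 ] rect [475.8  36.2] [50.8 35.9] 72.1
top knob 33 med [0.4661 0.0029 0.1182] z [0.114 0.118 0.123] rect [466.1   3.4] [14.1 11.2] 44.8
q -0.019668492513493563
```

View pics/w4.png

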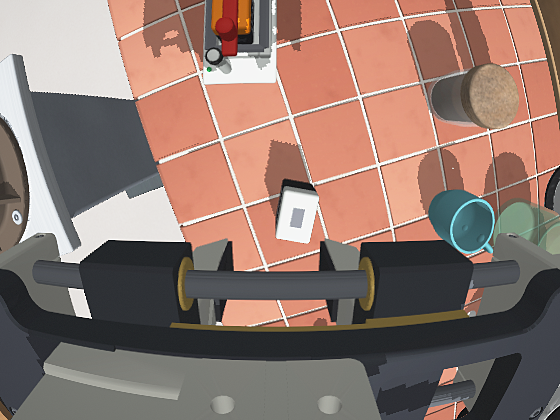

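The lever lies shut across the seated orange pack (knob at (226,30), q about 0). The white pack at (297,215) hasn't moved, and the gripper is clear of everything.

```bash
python3 -c "
from cell import arm
print(arm.sign_off())"
```

```text
the job is handed in; nothing more can be done
None
```

The job is handed in at about 14 s on the clock: the orange-capped pack sits in the white dock's pocket with the lever shut over it, the white-capped pack is where it stood, and the arm touches nothing; the sign-off gave no verdict.

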